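# Sort the paste jars into their colour-coded anti-spill bases

### The arm

A 6-joint arm with a two-finger parallel gripper is mounted at the origin on a cart in front of the work surface, level with it; the furniture and walls round the work are solid. World frame = base frame: x ahead of the robot, y to its left, z up, the work surface at z = 0. Lengths are in mm, angles in rad, forces in N, time in s.
With the tool pointing down it reaches from about 350 to 875 mm from the base axis. Payload 4.2 kg.
Tool frame: the origin (TCP) lies midway between the tips of the shut fingers; the grasp point (between the pads) lies 19 mm behind it; y points along the fingers, x is the direction in which the jaws open and shut, and the axes are right-handed (so a half turn about y gives the same grasp; the last joint's range is limited). The gripper opens to 85 mm and grips with 20 to 120 N. Pads are 22 mm wide; open, the fingers measure 114 mm over their backs; the gripper's body (76 mm by 85 mm) begins 54 mm behind the grasp point. The pads swing forward as they close: fully open they stand 13 mm farther back than shut.
Start: joints at [1.525, 0.385, 0.008, 0, -1.194, -0.259], TCP at [187.532, 596.18, 231.312] pointing down, gripper open.
Joint ranges: [-3.14, 3.14], [-1.21, 2.06], [-1.07, 1.41], [-3.16, 2.05], [-2.99, -0.16], [-3.1, 3.1]. Speed limits (rad/s): [2.79, 2.79, 3.14, 3.14, 3.14, 3.14].

### API

Orientations are given as a unit quaternion [x, y, z, w].
In Python, from bench import read_state, get_image, job_done gives the robot as it stands.
- The arm moves only by the tool play_rows, never from a script. Its argument "series" is a list of rows, each a list of 7 numbers: the shift along the tool's x, y, z in m, then the turn, a rotation vector about the tool's x, y, z in rad, then the finger opening in m, from 0 to 0.0854. In form: [[x, y, z, wx, wy, wz, claw], ...]. A call has 1 to 10 rows; each row shifts and turns the pose as measured when the row begins, along the tool's axes as they then stand; what a row does not reach is not made up. A row lasts 1/10 s, in which the tool goes at most 50 mm and 8.59 degrees, less where a joint would pass 70% of its speed; a pose out of reach is approached as far as the arm can. A call with a gripper value outside its range is refused whole. The fingers move at their own pace and stop on an object; the grip force is fixed at half the most. Time passes only in rows, so rows that do not move let the fingers close. It gives the time, the measured TCP pose, the force and the opening at its end, in the units of the state.
- read_state(): the state, without advancing time (a new reading comes with each control period).
- get_image(name): name is "scene" or "top"; returns a dict with "color" (480x640x3 uint8, red, green, blue), "intrinsics" (3x3 intrinsics, pixels), "origin" and "orientation" of the camera in the world. Camera axes: x right, y down, z forward; pixel columns grow to the right and rows downward; lengths in mm; the calibration is good to about 2 mm. A picture is of the moment at which its call begins. There is no depth.
- job_done(): hands the job in, once; it reports no verdict.
The state is a dict: "clock": time; "joints": joint angles; "joint_vel": joint speeds; "joint_efforts": joint torques, N m; "position": TCP position; "ee_rot": TCP orientation; "contact_force": force on the tool from outside, world axes, zero at the start; "wrist_torque": the same for the moment, N m; "gripper_width": finger opening in mm.
Only numpy, scipy, OpenCV 4.12 (cv2) and the standard library are available. Lean on these libraries where they do the work, as an engineer would, in place of code of your own. Each camera call takes 0.05 s, during which the arm holds its last target. There are 200 camera calls.

### The job

The paste jars on the bench are out of place, two of them standing in a base of the wrong colour. Put each of the four screw jars into the anti-spill base of the same colour as its lid, so that it stands upright right down inside the pocket, without tipping any jar over; leave the black loupe and the tub of cotton buds where they stand.

Things in the scene. Friction and masses are not known exactly. Their poses are not given: they have to be found in the camera images.
- jar_red_mid (a point): centre, half-way up, of the round white screw jar with the red lid: 57 mm in diameter, 75 mm high (lid fixed on), about 0.14 kg; z axis along the jar, up. Its wall is straight: grip it about half-way up. At every start it stands, wrongly, in the blue base.
- jar_blue_mid (a point): centre, half-way up, of the round white screw jar with the blue lid: 52 mm in diameter, 70 mm high (lid fixed on), about 0.14 kg; z axis along the jar, up. Its wall is straight: grip it about half-way up. At every start it stands, wrongly, in the yellow base.
- jar_yellow_mid (a point): centre, half-way up, of the round white screw jar with the yellow lid: 54 mm in diameter, 64 mm high (lid fixed on), about 0.14 kg; z axis along the jar, up. Its wall is straight: grip it about half-way up. At the start it stands on the table.
- jar_black_mid (a point): centre, half-way up, of the round white screw jar with the black lid: 49 mm in diameter, 60 mm high (lid fixed on), about 0.14 kg; z axis along the jar, up. Its wall is straight: grip it about half-way up. At the start it stands on the table.
- base_red: red anti-spill base, fixed to the table: a round disc 104 mm in diameter and 11 mm high with an open round pocket 74 mm wide, the pocket's floor 5 mm above the table (6 mm below the rim) with a light grey pad; origin at the centre of its underside, z up
- base_blue: blue anti-spill base, fixed to the table: a round disc 104 mm in diameter and 11 mm high with an open round pocket 74 mm wide, the pocket's floor 5 mm above the table (6 mm below the rim) with a light grey pad; origin at the centre of its underside, z up
- base_yellow: yellow anti-spill base, fixed to the table: a round disc 104 mm in diameter and 11 mm high with an open round pocket 74 mm wide, the pocket's floor 5 mm above the table (6 mm below the rim) with a light grey pad; origin at the centre of its underside, z up
- base_black: black anti-spill base, fixed to the table: a round disc 104 mm in diameter and 11 mm high with an open round pocket 74 mm wide, the pocket's floor 5 mm above the table (6 mm below the rim) with a light grey pad; origin at the centre of its underside, z up
- loupe_mid (a point): centre, half-way up, of the all-black stand loupe (a magnifier, not a jar), 43 mm in diameter, 38 mm high, on the table
- tub_mid (a point): centre, half-way up, of the clear tub of pink and white cotton buds (not a jar; white from above), 77 mm in diameter, 80 mm high, on the table
Mind the look-alikes: they are no part of the job. What is shaped like the part that bears jar_blue_mid but orange or turquoise is not meant.

How it is judged (in metres and radians):
At the end, for the whole second after the job is handed in: Each jar stands upright (within 0.08 rad), released and at rest, on the pocket floor (height within 3 mm) of the base in its lid's colour, its axis within 15 mm of the base's centre; the loupe and the cotton-bud tub are within 30 mm of where they stood (horizontal distance between jar_red_mid and base_red below 0.015 m and z of jar_red_mid in the frame of base_red between 0.0395 and 0.0455 m and angle between each of jar_red_mid, jar_blue_mid, jar_yellow_mid, jar_black_mid's own z axis and vertical below 0.08 rad and linear speed of each of jar_red, jar_blue, jar_yellow, jar_black below 0.02 m/s and horizontal distance between jar_blue_mid and base_blue below 0.015 m and z of jar_blue_mid in the frame of base_blue between 0.037 and 0.043 m and horizontal distance between jar_yellow_mid and base_yellow below 0.015 m and z of jar_yellow_mid in the frame of base_yellow between 0.034 and 0.04 m and horizontal distance between jar_black_mid and base_black below 0.015 m and z of jar_black_mid in the frame of base_black between 0.032 and 0.038 m and distance of each of loupe_mid, tub_mid from where it was at the start of the episode below 0.03 m); the robot touches nothing.
It fails at once if a jar is tipped over (angle between any of jar_red_mid, jar_blue_mid, jar_yellow_mid, jar_black_mid's own z axis and vertical above 0.7 rad).
It fails at once if the loupe is moved more than 30 mm (distance of loupe_mid from where it was at the start of the episode above 0.03 m).
It fails at once if the cotton-bud tub is moved more than 30 mm (distance of tub_mid from where it was at the start of the episode above 0.03 m).
It also fails if it takes over 112 s, if anything falls off the work surface, if the arm or the gripper's body presses on something with over 40 N, if the wrist force passes 120 N, or if a joint passes its speed limit or range.

## Working session

There is one attempt and no reset: what is moved stays moved. The work goes in short steps, Python scripts to look and compute and a tool call to move; the robot and the scene stay as the last step left them, time stands still between calls to the robot, and variables do not carry over. Pictures are saved under pics/ and viewed, about 12 in all and at most 16, crops included, and the job is handed in when it is done.

Besides the shell and the picture viewer there is one more tool, called as a command line: name --pt "numbers of a row" for each row, then --argument value for the rest. play_rows: Moves the arm, as the interface text tells. Its arguments: {"type":"object","properties":{"series":{"type":"array","items":{"type":"array","items":{"type":"number"}}}},"required":["series"]}

```bash
mkdir -p pics; ls; python3 - <<'E'
from bench import *
import cv2
for n in("top","scene"):
    d=get_image(n);cv2.imwrite(f"pics/{n}0.png",d["color"][:,:,::-1]);print(n,d["intrinsics"],d["origin"],d["orientation"])
print(read_state())
E
```

```text
pics
top [[481.36594976   0.         324.49670703]
 [  0.         481.36594976 247.67370274]
 [  0.           0.           1.        ]] [ 378.70904474   83.24146328 1186.54603422] [ 0.7046426  -0.70441573  0.05684825 -0.06360477]
scene [[497.98815003   0.         326.16529745]
 [  0.         497.98815003 237.10583795]
 [  0.           0.           1.        ]] [ 167.3983451  -555.23042435  834.43005233] [ 0.89326508 -0.24320035  0.09256636 -0.36655498]
{'clock': 0.1, 'joints': array([ 1.52460923e+00,  3.85481661e-01,  6.76952941e-03, -4.03172162e-04,
       -1.19400982e+00, -2.58613672e-01]), 'joint_vel': array([ 0.00028254, -0.0015509 ,  0.00117797,  0.00286983,  0.00067084,
       -0.00051235]), 'joint_efforts': array([-7.12243709e-04, -3.93319559e+01,  1.88930243e+01,  4.19793382e+00,
       -2.56880077e-03,  2.59342542e-06]), 'position': array([187.39226222, 595.70359577, 230.33724652]), 'ee_rot': array([ 0.41878735, -0.56969465,  0.57058765, -0.41772586]), 'contact_force': array([0.16098273, 0.97631392, 0.07440104]), 'wrist_torque': array([ 0.02922453,  0.01880839, -0.00223527]), 'gripper_width': 85.3430283691735}
```

View pics/top0.png

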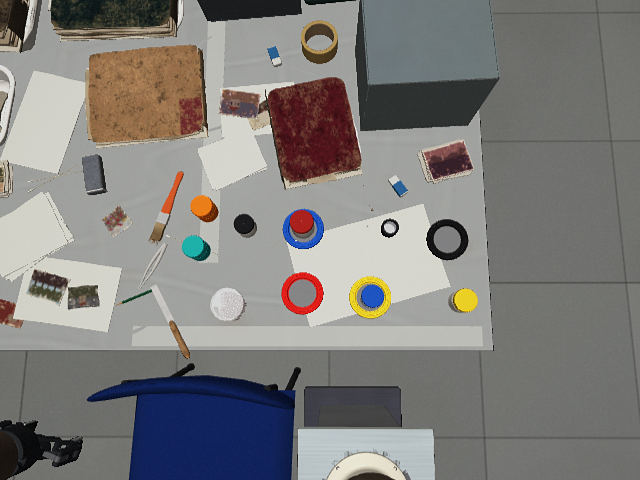

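View pics/scene0.png

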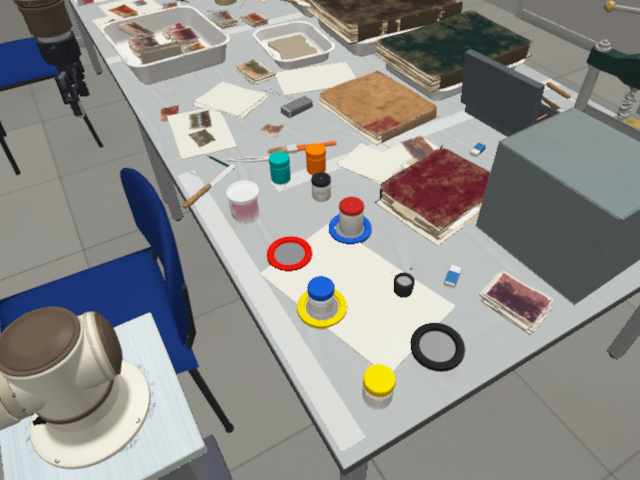

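```bash
cat > h.py <<'E'
from bench import *
import cv2, numpy as np
from scipy.spatial.transform import Rotation as R
def cast(d,uv,z):
    r=R.from_quat(d["orientation"]).apply(np.linalg.inv(d["intrinsics"])@[uv[0],uv[1],1]); o=np.array(d["origin"])
    return (o+r*(z-o[2])/r[2])
def proj(d,p):
    c=R.from_quat(d["orientation"]).inv().apply(np.array(p)-d["origin"]); c=d["intrinsics"]@c; return c[:2]/c[2]
def mask(d,col):
    h=cv2.cvtColor(d["color"],cv2.COLOR_RGB2HSV); H,S,V=cv2.split(h)
    if col=="black": m=(V<60)
    else:
        lo,hi={"red":(0,5),"blue":(105,130),"yellow":(24,34)}[col]
        m=(H>=lo)&(H<=hi)&(S>150)&(V>80)
        if col=="red": m|=(H>174)&(S>150)&(V>80)
    return m.astype(np.uint8)*255
def blobs(d,col,amin=120):
    cs,_=cv2.findContours(mask(d,col),cv2.RETR_EXTERNAL,cv2.CHAIN_APPROX_NONE)
    out=[]
    for c in cs:
        if cv2.contourArea(c)<amin: continue
        h=cv2.convexHull(c)
        out.append((cv2.contourArea(h),cv2.fitEllipse(c),c))
    return out
E
python3 - <<'E'
from h import *
for n in("top","scene"):
    d=get_image(n)
    for col in("red","blue","yellow","black"):
        for a,e,c in blobs(d,col):
            if a>4500: continue
            x,y,w,h=cv2.boundingRect(c)
            print(n,col,int(a),np.round(e[0],1),np.round(e[1],1),"box",x,y,w,h,*[(z,cast(d,e[0],z)[:2].round()) for z in(11,{"red":80,"blue":75,"yellow":64,"black":60}[col])])
s=read_state();print(R.from_quat(s["ee_rot"]).as_matrix().round(3))
E
```

```text
top red 160 [  5.8 310.4] [10.2 18.5] box 0 302 14 19 (11, array([426., 872.])) (80, array([423., 825.]))
top red 1337 [301.9 292.9] [40.9 40.9] box 282 272 42 42 (11, array([469., 150.])) (80, array([464., 146.]))
top red 406 [301.2 221.6] [22.1 22.8] box 290 210 24 24 (11, array([648., 153.])) (80, array([632., 149.]))
top blue 1789 [170.3 357.7] [ 54.2 160.2] box 93 383 174 18 (11, array([314., 463.])) (75, array([318., 442.]))
top blue 382 [372.2 295.9] [21.5 21.9] box 361 285 23 23 (11, array([462., -22.])) (75, array([458., -16.]))
top blue 1247 [302.8 228.1] [36.9 37.7] box 283 209 41 40 (11, array([631., 149.])) (75, array([617., 145.]))
top yellow 417 [465.4 300. ] [22.2 23.1] box 453 289 25 23 (11, array([ 452., -247.])) (64, array([ 449., -233.]))
top yellow 1335 [369.7 297. ] [40.7 41.2] box 349 277 42 41 (11, array([459., -16.])) (64, array([456., -11.]))
top black 184 [370.3 476.5] [ 6.4 46.2] box 348 473 45 7 (11, array([ 50., -11.])) (60, array([63., -7.]))
top black 3641 [ 29.  447.5] [53.1 91.9] box 0 420 83 60 (11, array([110., 781.])) (60, array([121., 752.]))
top
[... 2751 characters left out ...]
 24 18 (11, array([1268., 1031.])) (60, array([1202.,  936.]))
scene black 451 [419.1  19.6] [12.1 47.8] box 400 10 41 20 (11, array([1500., 1015.])) (60, array([1421.,  922.]))
scene black 200 [450.6  10.8] [10.2 23.6] box 440 3 22 17 (11, array([1665., 1018.])) (60, array([1576.,  924.]))
scene black 1256 [46.8 19.8] [31.6 48. ] box 19 3 53 35 (11, array([ 206., 1822.])) (60, array([ 203., 1680.]))
scene black 591 [406.1   6.5] [11.9 64.7] box 376 0 68 19 (11, array([1537., 1152.])) (60, array([1455., 1050.]))
scene black 229 [36.6  3.2] [ 7.  42.3] box 14 0 46 8 (11, array([ 196., 2037.])) (60, array([ 194., 1883.]))
[[-0.3   -0.     0.954]
 [-0.954 -0.001 -0.3  ]
 [ 0.001 -1.     0.   ]]
```

play_rows --pt "0 0 0 0 -0.102 0 0.085" --pt "0 0 0 0 -0.102 0 0.085" --pt "0 0 0 0 -0.102 0 0.085" --pt "0.03 0 0.03 0 0 0 0.085" --pt "0.03 0 0.03 0 0 0 0.085" --pt "0.03 0 0.03 0 0 0 0.085" --pt "0.03 0 0.03 0 0 0 0.085" --pt "0.03 0 0.03 0 0 0 0.085" --pt "0.03 0 0.03 0 0 0 0.085" --pt "0 0 0 0 0 0 0.085"

```text
clock: 1.2
position: [374.3, 412.2, 227.6]
ee_rot: [0.507, -0.494, 0.496, -0.503]
contact_force: [0.3, -0.3, 0.2]
gripper_width: 84.9
```

```bash
cat > st.py <<'E'
from h import *
s=read_state();M=R.from_quat(s["ee_rot"]).as_matrix()
print(s["clock"],s["position"].round(1),s["contact_force"].round(1),round(s["gripper_width"],1),"j",s["joints"].round(2));print(M.round(3).tolist())
import sys
if len(sys.argv)>3: print("tool shift",(M.T@(np.array(list(map(float,sys.argv[1:4])))-s["position"])).round(1))
E
python3 st.py 630 147 180
```

```text
1.2 [374.3 412.2 227.6] [ 0.3 -0.3  0.2] 84.9 j [ 1.13  0.27 -0.16  0.   -1.14  0.46]
[[0.019, -0.002, 1.0], [-1.0, -0.006, 0.019], [0.006, -1.0, -0.002]]
tool shift [269.7  48.7 250.8]
```

play_rows --pt "0.032 0.006 0.031 0 0.02 0 0.085" --pt "0.033 0.006 0.031 0 0 0 0.085" --pt "0.033 0.006 0.031 0 0 0 0.085" --pt "0.033 0.006 0.031 0 0 0 0.085" --pt "0.033 0.006 0.031 0 0 0 0.085" --pt "0.033 0.006 0.031 0 0 0 0.085" --pt "0.033 0.006 0.031 0 0 0 0.085" --pt "0.033 0.006 0.031 0 0 0 0.085" --pt "0 0 0 0 0 0 0.085" --pt "0 0 0 0 0 0 0.085"

```text
clock: 2.2
position: [631.8, 142.9, 176.3]
ee_rot: [0.502, -0.499, 0.5, -0.499]
contact_force: [-1.1, -0.1, -0.4]
gripper_width: 84.9
```

```bash
python3 st.py 630 147 120; python3 - <<'E'
from h import *
d=get_image("scene");cv2.imwrite("pics/s1.png",d["color"][:,:,::-1])
d=get_image("top");print("orange",cast(d,(203.5,208),70),"turq",cast(d,(196,247),70),"tub",cast(d,(228,304),80))
E
```

```text
2.2 [631.8 142.9 176.3] [-1.1 -0.1 -0.4] 84.9 j [ 0.47  0.46 -0.01  0.   -1.1   1.1 ]
[[0.002, -0.003, 1.0], [-1.0, -0.004, 0.002], [0.004, -1.0, -0.003]]
tool shift [-4.3 56.3 -1.7]
orange [667.51748097 383.79586612  70.        ] turq [572.77812473 397.38319451  70.        ] tub [438.45934399 314.89499714  80.        ]
```

View pics/s1.png

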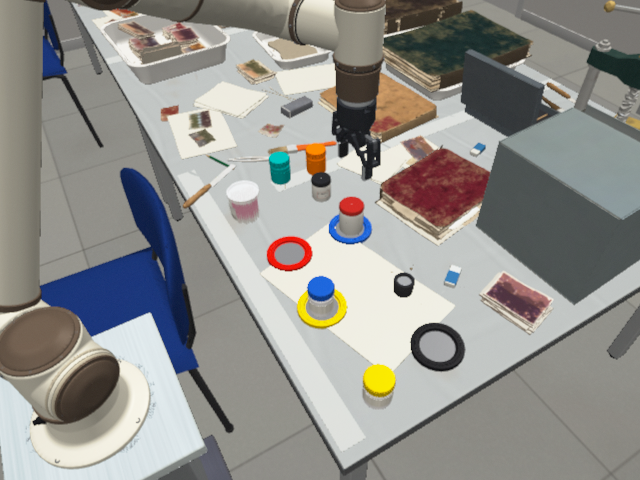

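play_rows --pt "-0.004 0.015 -0.002 0 0 0 0.085" --pt "0 0.02 0 0 0 0 0.085" --pt "0 0.02 0 0 0 0 0.085" --pt "0 0.02 0 0 0 0 0.085" --pt "0 0 0 0 0 0 0.085"

```text
clock: 2.8
position: [626.3, 156.0, 103.6]
ee_rot: [-0.503, 0.495, -0.497, 0.505]
contact_force: [0.1, 0.2, -0.2]
gripper_width: 85.2
```

```bash
python3 st.py 630 147 28; python3 - <<'E'
from h import *
d=get_image("scene");c=d["color"][100:260,260:440,::-1];cv2.imwrite("pics/s2.png",cv2.resize(c,None,fx=4,fy=3.6))
E
```

```text
2.8 [626.3 156.  103.6] [ 0.1  0.2 -0.2] 85.2 j [ 0.5   0.53 -0.1   0.   -0.94  1.09]
[[0.016, 0.003, 1.0], [-1.0, -0.0, 0.016], [0.0, -1.0, 0.003]]
tool shift [ 9.1 75.6  3.4]
```

View pics/s2.png

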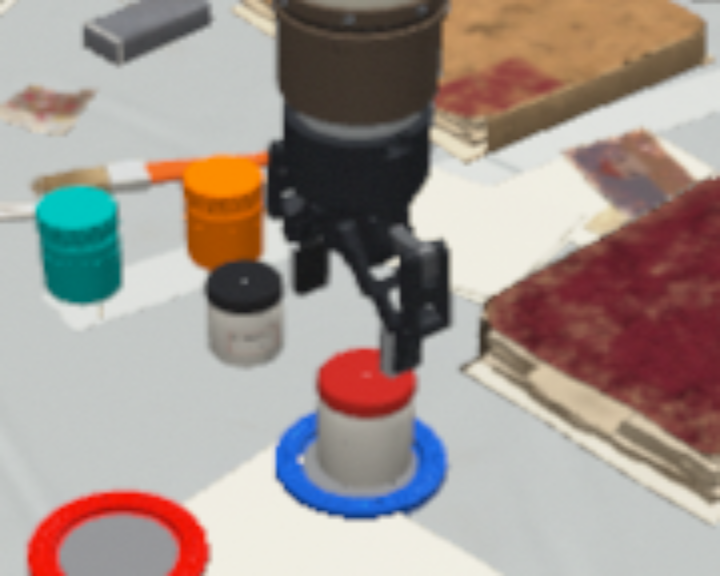

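play_rows --pt "0.009 0 0.004 0 0 0 0.085" --pt "0 0 0 0 0 0 0.085" --pt "0 0 0 0 0 0 0.085" --pt "0 0 0 0 0 0 0.085"

```text
clock: 3.25
position: [633.8, 149.2, 110.9]
ee_rot: [-0.5, 0.492, -0.498, 0.509]
contact_force: [0.4, -0.5, 0.4]
gripper_width: 84.6
```

```bash
python3 st.py 630 147 28
```

```text
3.25 [633.8 149.2 110.9] [ 0.4 -0.5  0.4] 84.6 j [ 0.48  0.52 -0.09  0.   -0.94  1.11]
[[0.02, 0.014, 1.0], [-1.0, 0.004, 0.02], [-0.003, -1.0, 0.014]]
tool shift [ 2.4 82.8 -5. ]
```

```bash
python3 - <<'E'
from h import *
for i in range(5):
    get_image("top"); s=read_state(); print(s["position"].round(1),s["joints"].round(4),R.from_quat(s["ee_rot"]).as_matrix()[2].round(3))
E
```

```text
[633.9 149.2 111. ] [ 0.4808  0.5211 -0.0912  0.0043 -0.9442  1.1072] [-0.003 -1.     0.014]
[633.8 149.2 110.7] [ 0.4808  0.5214 -0.0914  0.0041 -0.9441  1.1072] [-0.003 -1.     0.014]
[633.6 149.1 110.4] [ 0.4808  0.5217 -0.0918  0.004  -0.9441  1.1072] [-0.003 -1.     0.013]
[633.5 149.1 110.2] [ 0.4808  0.5219 -0.092   0.004  -0.9441  1.1072] [-0.003 -1.     0.013]
[633.4 149.1 110. ] [ 0.4809  0.5221 -0.0921  0.004  -0.9441  1.1072] [-0.003 -1.     0.013]
```

play_rows --pt "0.002 0.016 -0.004 -0.013 0.02 0 0.085" --pt "0 0.016 0 0 0 0 0.085" --pt "0 0.016 0 0 0 0 0.085" --pt "0 0.012 0 0 0 0 0.085"

```text
clock: 3.9
position: [629.1, 147.0, 46.7]
ee_rot: [-0.498, 0.502, -0.5, 0.5]
contact_force: [0.2, 0.1, 0.3]
gripper_width: 85.3
```

```bash
sed -i '1a for _ in range(3): get_image("top")' st.py; python3 st.py 630 147 28
```

```text
4.05 [629.4 147.   47.4] [-0.1 -0.6  0.1] 85.2 j [ 0.48  0.59 -0.15 -0.   -0.83  1.09]
[[-0.004, -0.001, 1.0], [-1.0, 0.003, -0.004], [-0.003, -1.0, -0.001]]
tool shift [ 0.1 19.4  0.7]
```

play_rows --pt "0 0.013 0 0 0 0 0.085" --pt "0 0.013 0 0 0 0 0.085" --pt "0 0 0 0 0 0 0.085"

```text
clock: 4.35
position: [630.5, 147.6, 20.8]
ee_rot: [-0.497, 0.502, -0.5, 0.501]
contact_force: [0.4, -0.4, 0.6]
gripper_width: 85.1
```

play_rows --pt "0 0 0 0 0 0 0.04" --pt "0 0 0 0 0 0 0.04" --pt "0 0 0 0 0 0 0.04" --pt "0 0 0 0 0 0 0.04" --pt "0 0 0 0 0 0 0.04" --pt "0 0 0 0 0 0 0.04" --pt "0 0 0 0 0 0 0.04"

```text
clock: 5.05
position: [630.7, 147.9, 21.4]
ee_rot: [-0.497, 0.502, -0.5, 0.501]
contact_force: [-0.3, 1.2, -1.4]
gripper_width: 54.9
```

```bash
python3 st.py 630 147 22;python3 - <<'E'
from h import *
d=get_image("scene");c=d["color"][100:260,260:440,::-1];cv2.imwrite("pics/s3.png",cv2.resize(c,None,fx=4,fy=3.6))
E
```

```text
5.2 [630.8 147.9  21.4] [-0.   0.8 -1.5] 54.9 j [ 0.48  0.62 -0.17 -0.   -0.78  1.09]
[[-0.004, 0.003, 1.0], [-1.0, 0.006, -0.004], [-0.006, -1.0, 0.003]]
tool shift [ 0.9 -0.6 -0.8]
```

View pics/s3.png

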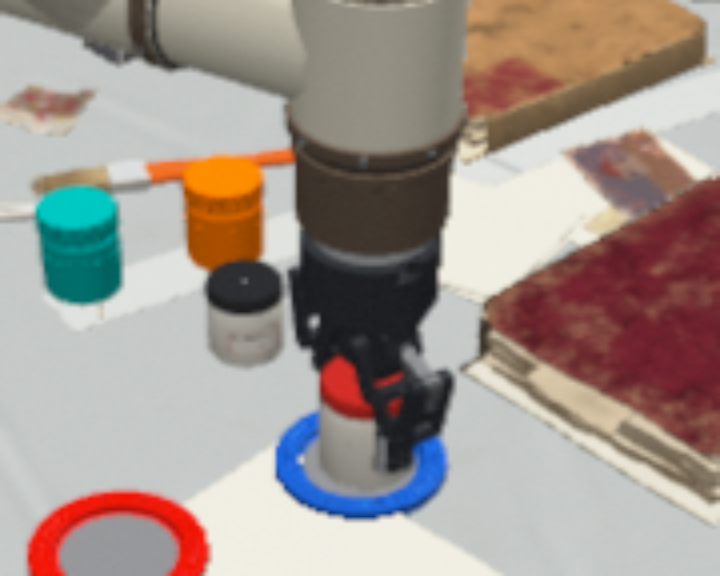

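play_rows --pt "0 -0.015 0 0 0 0 0.04" --pt "0 -0.02 0 0 0 0 0.04" --pt "0 -0.02 0 0 0 0 0.04" --pt "0 -0.008 -0.02 0 0 0 0.04" --pt "0 0 -0.03 0 0 0 0.04" --pt "0 0 -0.03 0 0 0 0.04" --pt "0 0 -0.03 0 0 0 0.04" --pt "0 0 -0.03 0 0 0 0.04" --pt "0 0 -0.015 0 0 0 0.04"

```text
clock: 6.15
position: [475.5, 148.8, 94.9]
ee_rot: [-0.492, 0.5, -0.502, 0.505]
contact_force: [0.8, 0.1, -1.5]
gripper_width: 54.8
```

```bash
python3 st.py 468.5 149 22
```

```text
6.3 [477.7 149.6  95.2] [ 0.8 -0.  -1.3] 54.7 j [ 0.63  0.32 -0.49  0.   -0.74  0.94]
[[-0.004, 0.017, 1.0], [-1.0, 0.011, -0.004], [-0.011, -1.0, 0.017]]
tool shift [  1.4  73.1 -10.5]
```

play_rows --pt "0.001 0.01 -0.009 -0.017 0 -0.011 0.04" --pt "0 0.015 0 0 0 0 0.04" --pt "0 0.015 0 0 0 0 0.04" --pt "0 0.01 0 0 0 0 0.04"

```text
clock: 6.7
position: [473.0, 150.7, 45.2]
ee_rot: [0.497, -0.501, 0.502, -0.501]
contact_force: [-1.1, -0.1, -1.6]
gripper_width: 54.6
```

```bash
python3 st.py 468.5 149 22;python3 - <<'E'
from h import *
d=get_image("scene");c=d["color"][150:310,200:380,::-1];cv2.imwrite("pics/s4.png",cv2.resize(c,None,fx=4,fy=3.6))
E
```

```text
6.85 [472.8 150.6  45.6] [-0.7 -0.2 -0.7] 55.0 j [ 0.64  0.39 -0.54  0.   -0.63  0.93]
[[-0.004, 0.005, 1.0], [-1.0, 0.003, -0.004], [-0.003, -1.0, 0.005]]
tool shift [ 1.6 23.6 -4.4]
```

View pics/s4.png

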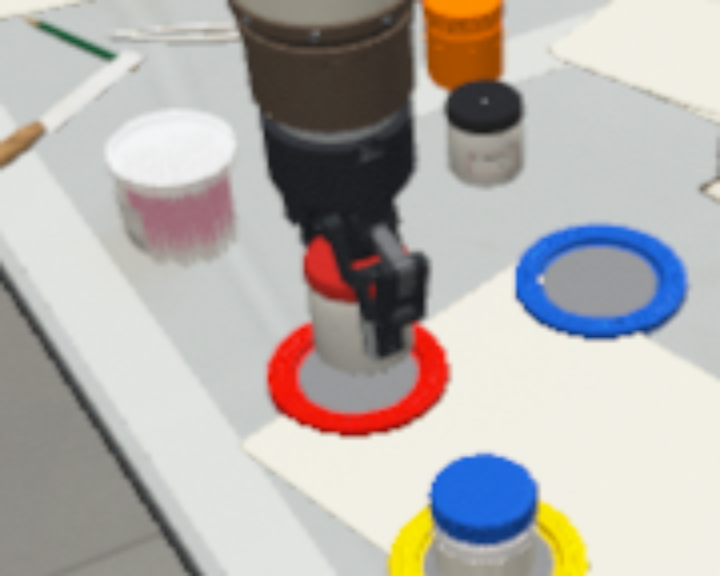

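play_rows --pt "0.001 0.012 -0.004 -0.004 0 0 0.04" --pt "0 0.01 0 0 0 0 0.04"

```text
clock: 7.1
position: [470.8, 151.0, 25.1]
ee_rot: [-0.496, 0.501, -0.501, 0.502]
contact_force: [-0.6, -0.4, -0.8]
gripper_width: 54.8
```

```bash
python3 st.py 468.5 149 21.4
```

```text
7.25 [470.9 150.9  24.9] [-0.3 -0.4 -2.2] 54.9 j [ 0.64  0.43 -0.56 -0.   -0.58  0.93]
[[-0.003, 0.005, 1.0], [-1.0, 0.005, -0.004], [-0.005, -1.0, 0.005]]
tool shift [ 1.9  3.5 -2.4]
```

play_rows --pt "0.001 0.003 -0.002 0 0 0 0.04" --pt "0 0.001 0 0 0 0 0.04"

```text
clock: 7.45
position: [468.9, 149.9, 21.1]
ee_rot: [-0.496, 0.501, -0.501, 0.502]
contact_force: [-3.3, -0.2, 4.6]
gripper_width: 54.7
```

```bash
python3 st.py 468.5 149 21.4
```

```text
7.6 [469.8 150.5  21.4] [ 0.5  0.4 -1.6] 55.1 j [ 0.64  0.43 -0.57 -0.   -0.56  0.93]
[[-0.003, 0.008, 1.0], [-1.0, 0.007, -0.003], [-0.007, -1.0, 0.008]]
tool shift [ 1.5 -0.  -1.3]
```

play_rows --pt "0 0 0 0 0 0 0.085" --pt "0 0 0 0 0 0 0.085" --pt "0 0 0 0 0 0 0.085" --pt "0 0 0 0 0 0 0.085" --pt "0 0 0 0 0 0 0.085" --pt "0 0 0 0 0 0 0.085"

```text
clock: 8.2
position: [471.5, 151.6, 22.6]
ee_rot: [-0.494, 0.5, -0.501, 0.505]
contact_force: [0.6, 0.4, -0.2]
gripper_width: 84.7
```

play_rows --pt "0 -0.015 0 0 0 0 0.085" --pt "0 -0.025 0 0 0 0 0.085" --pt "0 -0.03 0 0 0 0 0.085" --pt "0 -0.03 0 0 0 0 0.085" --pt "0.015 0 0 0 0 0 0.085" --pt "0.03 0 -0.003 0 0 0 0.085" --pt "0.04 0 -0.003 0 0 0 0.085" --pt "0.04 0 -0.003 0 0 0 0.085" --pt "0.03 0 -0.002 0 0 0 0.085" --pt "0.01 0 0 0 0 0 0.085"

```text
clock: 9.2
position: [457.5, -19.5, 123.3]
ee_rot: [-0.496, 0.499, -0.5, 0.505]
contact_force: [0.7, 0.1, -0.1]
gripper_width: 84.9
```

```bash
python3 st.py 456.5 -18 22;python3 - <<'E'
from h import *
d=get_image("scene");c=d["color"][180:380,200:440,::-1];cv2.imwrite("pics/s5.png",cv2.resize(c,None,fx=3,fy=3))
E
```

```text
9.35 [458.7 -17.5 123.6] [ 0.8 -0.1 -0.1] 84.8 j [ 0.31  0.22 -0.54 -0.01 -0.8   1.26]
[[0.004, 0.011, 1.0], [-1.0, 0.008, 0.004], [-0.008, -1.0, 0.011]]
tool shift [  1.4 101.6  -3.4]
```

View pics/s5.png

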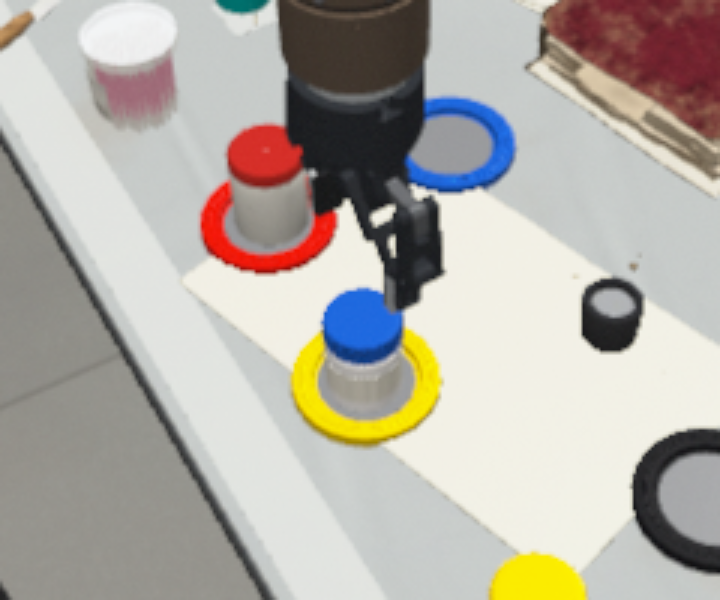

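play_rows --pt "0.001 0.015 -0.003 -0.011 -0.004 -0.008 0.085" --pt "0 0.02 0 0 0 0 0.085" --pt "0 0.02 0 0 0 0 0.085" --pt "0 0.02 0 0 0 0 0.085" --pt "0 0.01 0 0 0 0 0.085"

```text
clock: 9.9
position: [460.8, -11.0, 37.8]
ee_rot: [-0.502, 0.494, -0.497, 0.508]
contact_force: [0.2, -0.6, 0.4]
gripper_width: 85.0
```

```bash
python3 st.py 456.5 -18 20
```

```text
10.05 [461.2 -11.2  38.9] [-0.   0.2 -0. ] 85.3 j [ 0.33  0.36 -0.63  0.   -0.57  1.26]
[[0.019, 0.01, 1.0], [-1.0, 0.003, 0.019], [-0.002, -1.0, 0.01]]
tool shift [ 6.8 18.8 -5. ]
```

play_rows --pt "0.006 0.005 -0.005 -0.01 0.019 0 0.085" --pt "0 0.012 0 0 0 0 0.085"

```text
clock: 10.25
position: [458.3, -15.9, 23.5]
ee_rot: [-0.498, 0.5, -0.5, 0.503]
contact_force: [0.2, 0.3, 0.4]
gripper_width: 85.3
```

```bash
python3 st.py 456.5 -18 20
```

```text
10.4 [457.6 -16.2  22.7] [ 0.8  0.1 -0.2] 85.1 j [ 0.32  0.39 -0.65 -0.   -0.53  1.26]
[[0.001, 0.002, 1.0], [-1.0, 0.003, 0.001], [-0.003, -1.0, 0.002]]
tool shift [ 1.8  2.7 -1.1]
```

Good; close.

play_rows --pt "0.002 0.002 -0.001 0 0 0 0.085" --pt "0 0 0 0 0 0 0.035" --pt "0 0 0 0 0 0 0.035" --pt "0 0 0 0 0 0 0.035" --pt "0 0 0 0 0 0 0.035" --pt "0 0 0 0 0 0 0.035" --pt "0 0 0 0 0 0 0.035" --pt "0 0 0 0 0 0 0.035"

```text
clock: 11.2
position: [457.3, -18.3, 22.8]
ee_rot: [-0.498, 0.5, -0.5, 0.502]
contact_force: [-0.2, 0.5, 0.2]
gripper_width: 50.4
```

```bash
python3 st.py 629 148 120
```

```text
11.35 [457.3 -18.3  22.8] [ 0.2  1.4 -0.7] 50.8 j [ 0.32  0.39 -0.65 -0.   -0.53  1.26]
[[0.0, 0.005, 1.0], [-1.0, 0.004, 0.0], [-0.004, -1.0, 0.005]]
tool shift [-166.7  -95.6  172.3]
```

play_rows --pt "0 -0.015 0 0 0 0 0.035" --pt "0 -0.02 0 0 0 0 0.035" --pt "0 -0.02 0 0 0 0 0.035" --pt "-0.01 -0.015 0.01 0 0 0 0.035" --pt "-0.025 0 0.025 0 0 0 0.035" --pt "-0.03 0 0.03 0 0 0 0.035" --pt "-0.03 0 0.03 0 0 0 0.035" --pt "-0.03 0 0.03 0 0 0 0.035" --pt "-0.025 0 0.025 0 0 0 0.035" --pt "-0.01 0 0.01 0 0 0 0.035"

```text
clock: 12.35
position: [617.4, 144.3, 93.0]
ee_rot: [-0.499, 0.503, -0.5, 0.499]
contact_force: [-0.3, 0.3, -0.3]
gripper_width: 50.4
```

```bash
python3 st.py 629 148 22.8
```

```text
12.5 [615.1 142.5  92.6] [ 0.4 -0.2 -1.2] 50.8 j [ 0.48  0.52 -0.14 -0.01 -0.91  1.09]
[[-0.006, -0.006, 1.0], [-1.0, 0.003, -0.006], [-0.003, -1.0, -0.006]]
tool shift [-5.4 69.7 14.3]
```

play_rows --pt "-0.005 0.008 0.013 0.006 -0.006 0 0.035" --pt "0 0.015 0 0 0 0 0.035" --pt "0 0.015 0 0 0 0 0.035" --pt "0 0.01 0 0 0 0 0.035"

```text
clock: 12.9
position: [628.1, 145.7, 43.3]
ee_rot: [-0.499, 0.501, -0.5, 0.501]
contact_force: [0.5, -0.5, -1.7]
gripper_width: 50.8
```

```bash
python3 st.py 629 148 22.8
```

```text
13.05 [628.2 145.8  43.8] [ 0.1 -0.1 -1. ] 50.5 j [ 0.48  0.59 -0.16 -0.   -0.82  1.09]
[[-0.001, 0.001, 1.0], [-1.0, 0.003, -0.001], [-0.003, -1.0, 0.001]]
tool shift [-2.2 21.   0.8]
```

play_rows --pt "-0.002 0.011 0.001 0 0 0 0.035" --pt "0 0.008 0 0 0 0 0.035"

```text
clock: 13.25
position: [631.0, 148.4, 26.4]
ee_rot: [-0.497, 0.5, -0.501, 0.503]
contact_force: [-0.3, 0.6, -2.5]
gripper_width: 50.7
```

```bash
python3 st.py 629 148 22.8
```

```text
13.4 [630.7 148.1  26.3] [ 1.2 -0.5 -1.3] 50.9 j [ 0.48  0.62 -0.16 -0.   -0.78  1.09]
[[-0.001, 0.005, 1.0], [-1.0, 0.004, -0.001], [-0.004, -1.0, 0.005]]
tool shift [ 0.1  3.5 -1.7]
```

play_rows --pt "0 0.003 -0.001 -0.005 0 0 0.035" --pt "0 0.001 0 0 0 0 0.035"

```text
clock: 13.6
position: [630.1, 148.4, 22.9]
ee_rot: [-0.499, 0.501, -0.499, 0.501]
contact_force: [-0.3, -0.5, -1.8]
gripper_width: 50.3
```

```bash
python3 st.py 629 148 22.8
```

```text
13.75 [630.4 148.5  23.1] [ 0.   0.1 -1.7] 50.6 j [ 0.48  0.62 -0.16 -0.   -0.78  1.09]
[[-0.0, 0.002, 1.0], [-1.0, 0.005, -0.0], [-0.005, -1.0, 0.002]]
tool shift [ 0.5  0.3 -1.4]
```

play_rows --pt "0 0 0 0 0 0 0.085" --pt "0 0 0 0 0 0 0.085" --pt "0 0 0 0 0 0 0.085" --pt "0 0 0 0 0 0 0.085" --pt "0 0 0 0 0 0 0.085" --pt "0 0 0 0 0 0 0.085"

```text
clock: 14.35
position: [632.0, 149.0, 25.2]
ee_rot: [-0.497, 0.5, -0.5, 0.503]
contact_force: [0.4, 0.0, -0.5]
gripper_width: 85.0
```

play_rows --pt "0 -0.015 0 0 0 0 0.085" --pt "0 -0.025 0 0 0 0 0.085" --pt "0 -0.03 0 0 0 0 0.085" --pt "0 -0.03 0 0 0 0 0.085" --pt "-0.015 0 0 0 0 0 0.085" --pt "-0.03 0 0 0 0 0 0.085" --pt "-0.03 0 0 0 0 0 0.085" --pt "-0.03 0 0 0 0 0 0.085" --pt "-0.02 0 0 0 0 0 0.085" --pt "-0.01 0 0 0 0 0 0.085"

```text
clock: 15.35
position: [632.3, 287.4, 138.8]
ee_rot: [-0.494, 0.5, -0.501, 0.504]
contact_force: [-0.1, -0.8, -0.0]
gripper_width: 84.8
```

```bash
python3 st.py 630 287 11;python3 - <<'E'
from h import *
d=get_image("scene");c=d["color"][80:320,240:480,::-1];cv2.imwrite("pics/s6.png",cv2.resize(c,None,fx=2.5,fy=2.5))
E
```

```text
15.5 [632.2 285.6 138.4] [ 0.9  0.3 -0.7] 85.1 j [ 0.66  0.56  0.06  0.   -1.06  0.91]
[[-0.004, 0.011, 1.0], [-1.0, 0.008, -0.004], [-0.008, -1.0, 0.011]]
tool shift [ -0.4 127.4  -3.6]
```

View pics/s6.png

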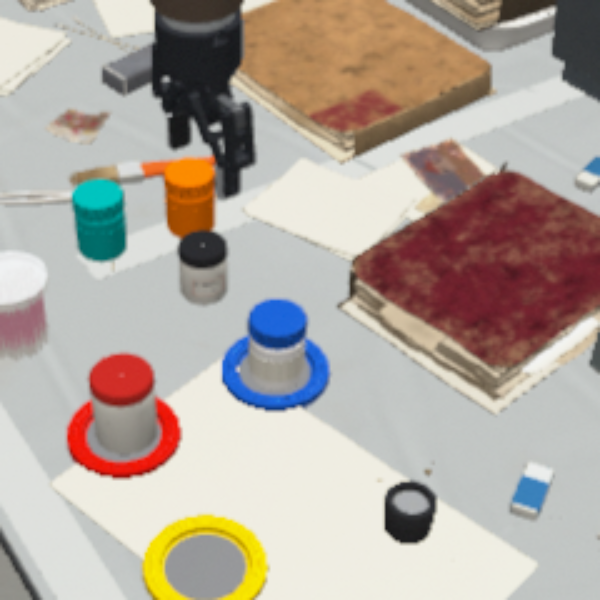

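play_rows --pt "0 0.015 -0.003 -0.011 -0.004 -0.008 0.085" --pt "0 0.02 0 0 0 0 0.085" --pt "0 0.02 0 0 0 0 0.085" --pt "0 0.015 0 0 0 0 0.085"

```text
clock: 15.95
position: [630.0, 280.4, 66.3]
ee_rot: [-0.499, 0.501, -0.501, 0.498]
contact_force: [-0.4, 0.4, -1.1]
gripper_width: 85.0
```

```bash
python3 st.py 630 287 11
```

```text
16.1 [629.9 280.4  66.6] [-0.1 -0.6 -0.2] 84.9 j [ 0.65  0.63 -0.01  0.   -0.93  0.91]
[[-0.005, -0.001, 1.0], [-1.0, -0.001, -0.005], [0.001, -1.0, -0.001]]
tool shift [-6.7 55.6  0.1]
```

play_rows --pt "-0.006 0.005 0 0 -0.005 0 0.085" --pt "0 0.015 0 0 0 0 0.085" --pt "0 0.015 0 0 0 0 0.085" --pt "0 0.01 0 0 0 0 0.085"

```text
clock: 16.5
position: [632.4, 287.5, 22.5]
ee_rot: [-0.498, 0.499, -0.501, 0.502]
contact_force: [-0.2, 0.2, 1.4]
gripper_width: 85.2
```

```bash
python3 st.py 630 287 11
```

```text
16.65 [632.3 287.3  22.7] [-0.1 -0.7  0.6] 85.2 j [ 0.66  0.68 -0.04  0.   -0.85  0.91]
[[-0.0, 0.004, 1.0], [-1.0, 0.002, -0.0], [-0.002, -1.0, 0.004]]
tool shift [ 0.3 11.7 -2.3]
```

play_rows --pt "0 0.01 -0.003 -0.004 0 0 0.085" --pt "0 0.001 0 0 0 0 0.035" --pt "0 0 0 0 0 0 0.035" --pt "0 0 0 0 0 0 0.035" --pt "0 0 0 0 0 0 0.035" --pt "0 0 0 0 0 0 0.035" --pt "0 0 0 0 0 0 0.035" --pt "0 0 0 0 0 0 0.035"

```text
clock: 17.45
position: [630.0, 288.0, 12.7]
ee_rot: [-0.498, 0.5, -0.5, 0.502]
contact_force: [-0.1, -0.2, -0.9]
gripper_width: 46.9
```

```bash
python3 st.py 600 -210 130
```

```text
17.6 [630.  288.1  12.7] [ 0.3  0.1 -1.4] 46.9 j [ 0.66  0.69 -0.05 -0.   -0.83  0.91]
[[0.0, 0.003, 1.0], [-1.0, 0.004, 0.0], [-0.004, -1.0, 0.003]]
tool shift [ 497.6 -119.3  -29.9]
```

play_rows --pt "0 -0.015 0 0 0 0 0.035" --pt "0 -0.02 0 0 0 0 0.035" --pt "0 -0.03 0 0 0 0 0.035" --pt "0 -0.03 0 0 0 0 0.035" --pt "0.01 -0.025 0 0 0 0 0.035" --pt "0.025 0 -0.002 0 0 0 0.035" --pt "0.035 0 -0.003 0 0 0 0.035" --pt "0.04 0 -0.003 0 0 0 0.035" --pt "0.04 0 -0.003 0 0 0 0.035" --pt "0.04 0 -0.003 0 0 0 0.035"

```text
clock: 18.6
position: [614.7, 93.1, 142.0]
ee_rot: [-0.499, 0.498, -0.498, 0.505]
contact_force: [0.1, -0.7, -1.1]
gripper_width: 46.9
```

```bash
python3 st.py 600 -210 130
```

```text
18.75 [614.7  92.  142.1] [ 0.6  1.1 -1.1] 46.6 j [ 0.41  0.45 -0.13 -0.   -0.99  1.17]
[[0.004, 0.007, 1.0], [-1.0, 0.005, 0.004], [-0.005, -1.0, 0.007]]
tool shift [302.   10.3 -15.8]
```

play_rows --pt "0.02 0 -0.001 -0.007 0.004 -0.005 0.035" --pt "0.04 0 -0.002 0 0 0 0.035" --pt "0.04 0 -0.002 0 0 0 0.035" --pt "0.04 0 -0.002 0 0 0 0.035" --pt "0.04 0 -0.002 0 0 0 0.035" --pt "0.04 0 -0.002 0 0 0 0.035" --pt "0.035 0 -0.002 0 0 0 0.035" --pt "0.025 0 -0.001 0 0 0 0.035" --pt "0.01 0 0 0 0 0 0.035"

```text
clock: 19.65
position: [598.8, -205.4, 140.0]
ee_rot: [0.502, -0.499, 0.497, -0.502]
contact_force: [1.2, 1.1, -1.4]
gripper_width: 46.9
```

```bash
python3 st.py 600 -210 17.7
```

```text
19.8 [ 599.2 -203.3  140. ] [-0.5  0.6 -0.1] 46.9 j [-0.07  0.47 -0.09 -0.   -1.01  1.65]
[[0.009, -0.002, 1.0], [-1.0, 0.002, 0.009], [-0.002, -1.0, -0.002]]
tool shift [  7.  122.3   1. ]
```

play_rows --pt "0.007 0.015 0.001 0 0.009 0 0.035" --pt "0 0.02 0 0 0 0 0.035" --pt "0 0.02 0 0 0 0 0.035" --pt "0 0.02 0 0 0 0 0.035" --pt "0 0.01 0 0 0 0 0.035"

```text
clock: 20.3
position: [602.2, -204.4, 50.8]
ee_rot: [-0.501, 0.499, -0.498, 0.503]
contact_force: [-1.6, 0.5, -1.4]
gripper_width: 46.7
```

```bash
python3 st.py 600 -210 17.7;python3 - <<'E'
from h import *
d=get_image("scene");c=d["color"][230:430,320:560,::-1];cv2.imwrite("pics/s7.png",cv2.resize(c,None,fx=3,fy=3))
E
```

```text
20.45 [ 603.2 -205.1   52.7] [ 0.6 -0.3 -0.5] 47.0 j [-0.08  0.57 -0.17 -0.   -0.83  1.66]
[[0.007, 0.003, 1.0], [-1.0, 0.002, 0.007], [-0.002, -1.0, 0.003]]
tool shift [ 4.9 35.  -3.3]
```

View pics/s7.png

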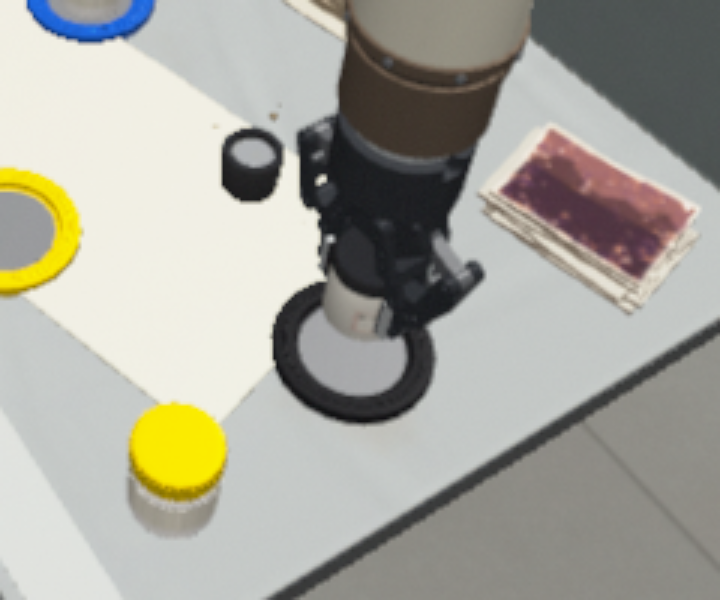

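Jar upright above the black base's pocket; the loupe is clear.

play_rows --pt "0.005 0.01 -0.003 -0.003 0.007 0 0.035" --pt "0 0.012 0 0 0 0 0.035" --pt "0 0.008 0 0 0 0 0.035"

```text
clock: 20.8
position: [603.9, -211.1, 26.1]
ee_rot: [-0.497, 0.497, -0.503, 0.503]
contact_force: [-0.9, -1.0, -1.0]
gripper_width: 46.9
```

```bash
python3 st.py 600 -210 17.7
```

```text
20.95 [ 603.5 -211.    25.9] [ 0.6  0.8 -1.1] 46.9 j [-0.08  0.61 -0.19 -0.   -0.77  1.66]
[[0.0, 0.009, 1.0], [-1.0, 0.0, 0.0], [-0.0, -1.0, 0.009]]
tool shift [-1.   8.2 -3.6]
```

play_rows --pt "-0.001 0.004 -0.003 -0.009 0 0 0.035" --pt "0 0.002 0 0 0 0 0.035"

```text
clock: 21.15
position: [601.0, -210.1, 20.2]
ee_rot: [-0.5, 0.5, -0.5, 0.5]
contact_force: [-0.1, -0.2, -0.9]
gripper_width: 46.8
```

```bash
python3 st.py 600 -210 17.7
```

```text
21.3 [ 601.5 -210.2   20.6] [-0.6 -0.3 -0.8] 46.8 j [-0.08  0.61 -0.2   0.   -0.76  1.65]
[[0.001, 0.002, 1.0], [-1.0, -0.0, 0.001], [0.0, -1.0, 0.002]]
tool shift [-0.2  2.9 -1.5]
```

play_rows --pt "0 0.003 -0.001 -0.001 0 0 0.035"

```text
clock: 21.4
position: [601.1, -210.3, 18.2]
ee_rot: [-0.5, 0.499, -0.501, 0.501]
contact_force: [0.0, -0.3, -1.4]
gripper_width: 47.2
```

```bash
python3 st.py 600 -210 17.7
```

```text
21.55 [ 600.4 -210.2   17.5] [ 0.3 -0.8 -1.2] 46.8 j [-0.08  0.61 -0.2   0.   -0.76  1.65]
[[0.001, 0.001, 1.0], [-1.0, -0.0, 0.001], [0.0, -1.0, 0.001]]
tool shift [-0.2 -0.2 -0.4]
```

play_rows --pt "0 0 0 0 0 0 0.085" --pt "0 0 0 0 0 0 0.085" --pt "0 0 0 0 0 0 0.085" --pt "0 0 0 0 0 0 0.085" --pt "0 0 0 0 0 0 0.085" --pt "0 0 0 0 0 0 0.085"

```text
clock: 22.15
position: [601.4, -210.5, 18.8]
ee_rot: [-0.5, 0.499, -0.501, 0.501]
contact_force: [-0.2, -0.9, 0.4]
gripper_width: 85.0
```

play_rows --pt "0 -0.015 0 0 0 0 0.085" --pt "0 -0.025 0 0 0 0 0.085" --pt "0 -0.03 0 0 0 0 0.085" --pt "0 -0.025 0 0 0 0 0.085" --pt "0 0 -0.015 0 0 0 0.085" --pt "0.003 0 -0.03 0 0 0 0.085" --pt "0.006 0 -0.035 0 0 0 0.085" --pt "0.006 0 -0.035 0 0 0 0.085" --pt "0.006 0 -0.025 0 0 0 0.085" --pt "0.003 0 -0.01 0 0 0 0.085"

```text
clock: 23.15
position: [450.2, -235.8, 127.3]
ee_rot: [0.499, -0.493, 0.504, -0.504]
contact_force: [0.6, -0.0, 0.5]
gripper_width: 85.1
```

```bash
python3 st.py 446.5 -234 12
```

```text
23.3 [ 453.1 -235.9  127.2] [ 0.8  0.3 -0.6] 85.0 j [-0.16  0.29 -0.43  0.   -0.83  1.73]
[[0.006, 0.018, 1.0], [-1.0, -0.006, 0.006], [0.006, -1.0, 0.018]]
tool shift [ -2.7 115.1  -8.6]
```

play_rows --pt "-0.002 0.015 -0.008 -0.018 0.006 0.006 0.085" --pt "0 0.02 0 0 0 0 0.085" --pt "0 0.02 0 0 0 0 0.085" --pt "0 0.015 0 0 0 0 0.085"

```text
clock: 23.7
position: [451.0, -233.6, 54.6]
ee_rot: [-0.499, 0.498, -0.501, 0.501]
contact_force: [0.5, 0.5, 0.4]
gripper_width: 84.7
```

```bash
python3 st.py 446.5 -234 12;python3 - <<'E'
from h import *
d=get_image("scene");c=d["color"][260:460,300:540,::-1];cv2.imwrite("pics/s8.png",cv2.resize(c,None,fx=3,fy=3))
E
```

```text
23.85 [ 450.6 -233.7   55.1] [0.3 0.1 0.9] 85.1 j [-0.16  0.39 -0.5   0.   -0.67  1.73]
[[0.002, 0.003, 1.0], [-1.0, -0.001, 0.002], [0.001, -1.0, 0.003]]
tool shift [ 0.3 43.1 -4.2]
```

View pics/s8.png

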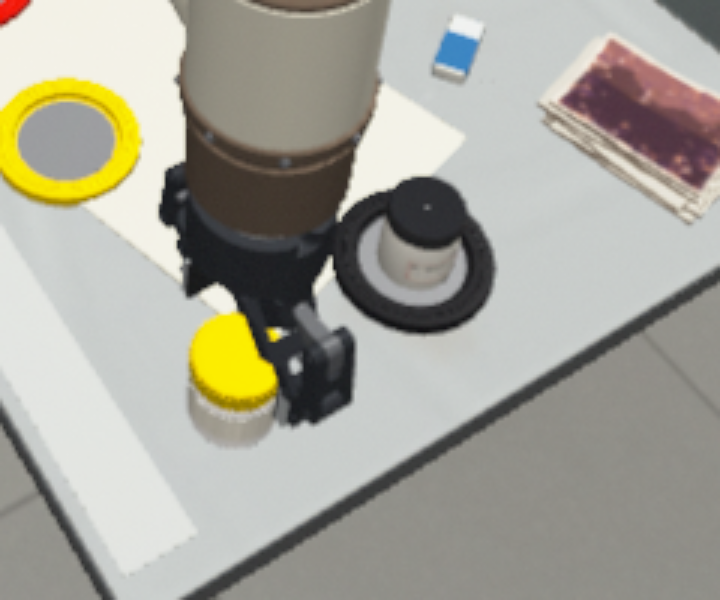

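Black jar stands in its base; fingers straddle the yellow jar. Go down.

play_rows --pt "0 0.012 -0.004 -0.003 0.002 0 0.085" --pt "0 0.015 0 0 0 0 0.085" --pt "0 0.012 0 0 0 0 0.085"

```text
clock: 24.2
position: [450.6, -234.3, 18.2]
ee_rot: [0.498, -0.496, 0.503, -0.502]
contact_force: [0.1, -0.6, -0.1]
gripper_width: 85.0
```

```bash
python3 st.py 446.5 -234 13
```

```text
24.35 [ 449.9 -234.2   18.1] [0.1 0.9 0.1] 84.9 j [-0.16  0.45 -0.54  0.   -0.57  1.73]
[[0.0, 0.008, 1.0], [-1.0, -0.003, 0.0], [0.003, -1.0, 0.008]]
tool shift [-0.3  5.1 -3.4]
```

play_rows --pt "0 0.004 -0.003 -0.008 0 0.003 0.085" --pt "0 0.001 0 0 0 0 0.035" --pt "0 0 0 0 0 0 0.035" --pt "0 0 0 0 0 0 0.035" --pt "0 0 0 0 0 0 0.035" --pt "0 0 0 0 0 0 0.035" --pt "0 0 0 0 0 0 0.035" --pt "0 0 0 0 0 0 0.035"

```text
clock: 25.15
position: [447.8, -234.5, 14.8]
ee_rot: [-0.499, 0.499, -0.501, 0.501]
contact_force: [1.2, 0.1, -1.0]
gripper_width: 52.5
```

```bash
python3 st.py 458 -17 100
```

```text
25.3 [ 447.9 -234.5   14.9] [-0.2  0.6 -2.2] 52.4 j [-0.16  0.46 -0.54 -0.   -0.57  1.73]
[[0.0, 0.004, 1.0], [-1.0, -0.0, 0.0], [0.0, -1.0, 0.004]]
tool shift [-217.5  -85.2   10.5]
```

play_rows --pt "0 -0.015 0 0 0 0 0.035" --pt "0 -0.02 0 0 0 0 0.035" --pt "0 -0.02 0 0 0 0 0.035" --pt "-0.015 -0.015 0 0 0 0 0.035" --pt "-0.03 0 0.002 0 0 0 0.035" --pt "-0.04 0 0.002 0 0 0 0.035" --pt "-0.04 0 0.002 0 0 0 0.035" --pt "-0.04 0 0.002 0 0 0 0.035" --pt "-0.03 0 0.001 0 0 0 0.035" --pt "-0.015 0 0 0 0 0 0.035"

```text
clock: 26.3
position: [457.4, -18.9, 87.5]
ee_rot: [0.497, -0.501, 0.503, -0.5]
contact_force: [0.5, -0.7, -1.9]
gripper_width: 52.7
```

```bash
python3 st.py 458 -17 19.9
```

```text
26.45 [457.3 -20.3  87.4] [ 0.4 -0.1 -1.2] 52.3 j [ 0.31  0.27 -0.59  0.   -0.71  1.25]
[[-0.007, 0.004, 1.0], [-1.0, 0.001, -0.007], [-0.001, -1.0, 0.004]]
tool shift [-3.3 67.5  0.4]
```

play_rows --pt "-0.003 0.01 0 -0.004 -0.007 0 0.035" --pt "0 0.015 0 0 0 0 0.035" --pt "0 0.015 0 0 0 0 0.035" --pt "0 0.008 0 0 0 0 0.035"

```text
clock: 26.85
position: [457.6, -19.7, 37.2]
ee_rot: [0.498, -0.501, 0.501, -0.5]
contact_force: [0.3, -0.7, -2.4]
gripper_width: 52.1
```

```bash
python3 st.py 458 -17 19.9
```

```text
27.0 [458.2 -19.3  38.1] [ 0.2  0.1 -1.1] 52.6 j [ 0.31  0.36 -0.63 -0.   -0.57  1.26]
[[-0.003, 0.002, 1.0], [-1.0, 0.002, -0.003], [-0.002, -1.0, 0.002]]
tool shift [-2.3 18.3 -0.2]
```

play_rows --pt "-0.002 0.009 -0.001 -0.002 -0.003 0 0.035" --pt "0 0.007 0 0 0 0 0.035"

```text
clock: 27.2
position: [458.7, -17.2, 22.7]
ee_rot: [-0.498, 0.5, -0.5, 0.502]
contact_force: [0.2, -0.0, -2.0]
gripper_width: 52.1
```

```bash
python3 st.py 458 -17 19.9
```

```text
27.35 [458.5 -17.3  22.7] [ 0.5  0.5 -1.2] 52.6 j [ 0.32  0.39 -0.65 -0.   -0.53  1.26]
[[0.0, 0.003, 1.0], [-1.0, 0.002, 0.0], [-0.002, -1.0, 0.003]]
tool shift [-0.3  2.8 -0.5]
```

play_rows --pt "0 0.003 -0.001 -0.002 0 0 0.035"

```text
clock: 27.45
position: [458.0, -17.1, 20.0]
ee_rot: [-0.499, 0.5, -0.5, 0.501]
contact_force: [-0.2, 0.2, -1.1]
gripper_width: 52.6
```

```bash
python3 st.py 458 -17 19.9
```

```text
27.6 [457.6 -17.2  19.8] [-0.6  0.1 -0.5] 52.5 j [ 0.32  0.39 -0.65 -0.   -0.53  1.26]
[[0.0, 0.002, 1.0], [-1.0, 0.002, 0.0], [-0.002, -1.0, 0.002]]
tool shift [-0.2 -0.1  0.4]
```

play_rows --pt "0 0 0 0 0 0 0.085" --pt "0 0 0 0 0 0 0.085" --pt "0 0 0 0 0 0 0.085" --pt "0 0 0 0 0 0 0.085" --pt "0 0 0 0 0 0 0.085" --pt "0 0 0 0 0 0 0.085"

```text
clock: 28.2
position: [458.3, -17.1, 20.7]
ee_rot: [-0.499, 0.5, -0.5, 0.502]
contact_force: [0.1, -0.3, -0.4]
gripper_width: 85.1
```

play_rows --pt "0 -0.015 0 0 0 0 0.085" --pt "0 -0.025 0 0 0 0 0.085" --pt "0 -0.03 0 0 0 0 0.085" --pt "0 -0.035 0 0 0 0 0.085" --pt "0 -0.035 0 0 0 0 0.085" --pt "0 -0.035 0 0 0 0 0.085" --pt "-0.02 -0.02 0 0 0 0 0.085" --pt "-0.04 0 0 0 0 0 0.085" --pt "-0.04 0 0 0 0 0 0.085" --pt "-0.04 0 0 0 0 0 0.085"

```text
clock: 29.2
position: [456.6, 122.7, 224.9]
ee_rot: [-0.496, 0.503, -0.502, 0.499]
contact_force: [1.0, -0.2, 0.0]
gripper_width: 85.3
```

play_rows --pt "-0.04 0 0 0 0 0 0.085" --pt "-0.04 0 0 0 0 0 0.085" --pt "-0.04 0 0 0 0 0 0.085" --pt "-0.04 0 0 0 0 0 0.085" --pt "-0.04 0 0 0 0 0 0.085" --pt "-0.04 0 0 0 0 0 0.085" --pt "-0.04 0 0 0 0 0 0.085" --pt "-0.04 0 0 0 0 0 0.085" --pt "-0.03 0 0 0 0 0 0.085" --pt "-0.01 0 0 0 0 0 0.085"

```text
clock: 30.2
position: [454.9, 499.6, 224.4]
ee_rot: [-0.498, 0.502, -0.501, 0.5]
contact_force: [-0.7, -1.3, -0.3]
gripper_width: 84.7
```

```bash
python3 st.py; python3 - <<'E'
from h import *
for n in("top","scene"):
    d=get_image(n);cv2.imwrite(f"pics/{n}9.png",d["color"][:,:,::-1])
    for col in("red","blue","yellow","black"):
        for a,e,c in blobs(d,col,150):
            if a>2200: continue
            p=[(z,cast(d,e[0],z)[:2].round()) for z in(11,{"red":80,"blue":75,"yellow":69,"black":65}[col],38)]
            if 350<p[0][1][0]<720 and abs(p[0][1][1])<350: print(n,col,int(a),np.round(e[0],1),np.round(e[1],1),p)
d=get_image("scene")
E
```

```text
30.35 [455.1 496.8 224.9] [ 0.4  0.1 -0.3] 85.2 j [ 1.07  0.47  0.13 -0.   -1.23  0.5 ]
[[-0.006, 0.0, 1.0], [-1.0, 0.002, -0.006], [-0.002, -1.0, 0.0]]
top red 1337 [301.9 292.9] [40.9 40.9] [(11, array([469., 150.])), (80, array([464., 146.])), (38, array([467., 148.]))]
top blue 1250 [302.9 228.7] [39.1 40.1] [(11, array([629., 149.])), (75, array([616., 145.])), (38, array([624., 147.]))]
top yellow 1335 [369.8 297. ] [40.7 41.2] [(11, array([459., -16.])), (69, array([455., -11.])), (38, array([457., -13.]))]
top black 1283 [446.8 239.3] [39.2 40.9] [(11, array([ 602., -209.])), (65, array([ 592., -195.])), (38, array([ 597., -202.]))]
top black 235 [389.2 227.9] [16.1 18.1] [(11, array([631., -67.])), (65, array([620., -60.])), (38, array([625., -63.]))]
scene red 1094 [288.9 253.3] [30.8 41.3] [(11, array([466., 147.])), (80, array([441.,  88.])), (38, array([456., 124.]))]
scene red 382 [288.1 231.5] [19.3 24.7] [(11, array([496., 210.])), (80, array([469., 146.])), (38, array([485., 185.]))]
scene blue 966 [349.6 227.7] [28.6 39. ] [(11, array([627., 146.])), (75, array([591.,  92.])), (38, array([612., 123.]))]
scene blue 330 [350.5 209. ] [18.7 22.2] [(11, array([663., 201.])), (75, array([625., 142.])), (38, array([647., 176.]))]
scene yellow 1779 [321.2 304.2] [46.8 47.9] [(11, array([458., -13.])), (69, array([438., -51.])), (38, array([449., -31.]))]
scene black 2053 [437.2 345.4] [49.  52.9] [(11, array([ 600., -210.])), (65, array([ 572., -233.])), (38, array([ 586., -221.]))]
scene black 365 [403.1 284.5] [19.4 23.7] [(11, array([633., -57.])), (65, array([602., -89.])), (38, array([618., -73.]))]
```

View pics/scene9.png

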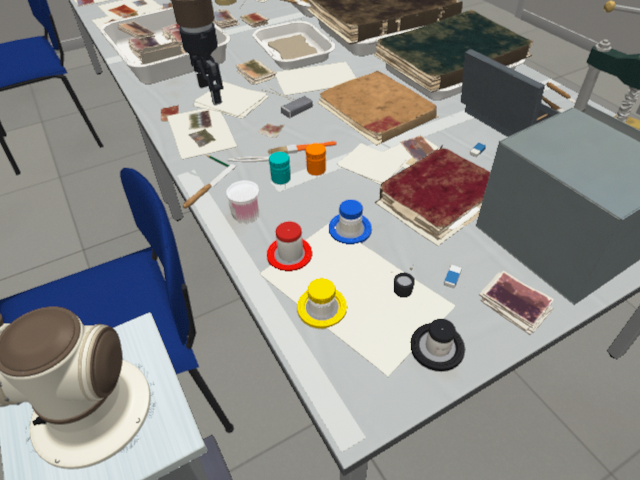

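View pics/top9.png

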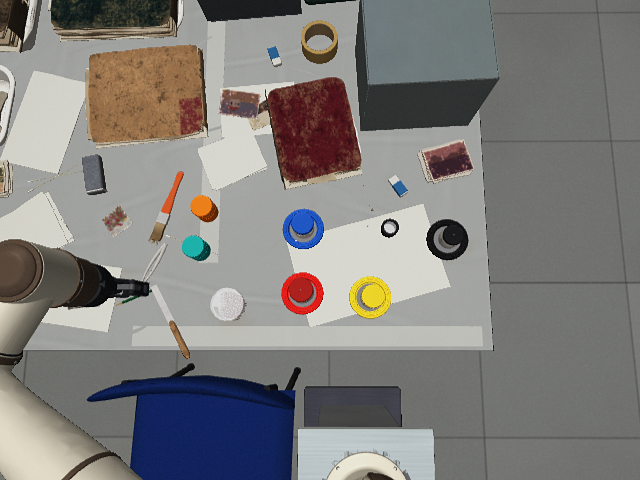

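```bash
python3 -c "from bench import *;print(job_done())"
```

```text
the job is handed in; nothing more can be done
None
```

All four jars now stand in the base of their own lid colour. I moved red out of the blue base first, then blue out of the yellow base, then black and yellow from the table. I handed the job in at about 30 s of robot time with the gripper open and clear of everything.

- **Seating:** the last two pictures show every jar upright inside its pocket. I let go of each at the height it was picked from, or 5 mm higher for the two that started on the table.
- **Centring:** the tool was within about 2 mm of my measured base centre when I released each jar. In the scene view the red lid came out about 3 mm from its base's centre and the blue about 6 mm, against a 15 mm limit. The lid reading is slightly biased because the lid's side counts too. The yellow and black lids merged with their bases in the colour mask, so I checked those two by eye and by the tool position only.
- **Loupe and tub:** the loupe's image position did not change between the first and last pictures. The tub stands at the same spot in the pictures; I did not re-measure it.
- **Forces:** the contact readings I printed never went above about 6 N. No check failed.

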